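Load and clamp a part on the measuring fixture with the drives switched off

TASK

The measuring machine's drives are live: switch them off at the red isolator handle on the console before working at the fixture. Then take the aluminium bearing block from the blue tray, set it gently on the fixture's three rests, square and up against all three locating pins, and press the red handle of the toggle clamp right down until it locks with the spindle on the block. Finally switch the drives back on, leaving the emergency stop unpressed and everything else where it stands.

Things in the scene. Friction and masses are not known exactly. Their poses are not given: they have to be found in the camera images.
- console: fixed grey operator's box, 200 (its x) x 120 (its y) x 75 mm high; origin at the centre of its underside, z up. On its flat top, on the middle line: the isolator at x = +52 mm (on a yellow 66 mm square plate), three small lamps (to 14 mm above the top) at x = -5, the emergency stop at x = -62. It stands left or right of the fixture, the tray on the other side
- isolator (a joint): angle of the red isolator handle: 0 = on, 1.571 = off; off is a quarter turn anticlockwise from on, seen from above. It starts on. A sprung detent pulls it to whichever end is nearer (0.15 N m at the ends, none at the middle), so past halfway it goes home by itself when let go
- isolator_grip (a point): point on the isolator's vertical turning axis in the handle's grip bar, 109 mm above the table. The bar is 58 mm long (point x axis, turns with the handle; when on it lies along the console's x, when off across it), 14 mm thick (point y), from 87 to 117 mm above the table; under it a round red boss 50 mm across, its top at 87 mm
- estop (a joint): travel of the red mushroom emergency-stop button: 0 = up, 0.006 = fully pressed. Not to be pressed
- estop_top (a point): top centre of the emergency-stop button (38 mm across, on a yellow 54 mm collar), 93 mm above the table
- tray: fixed blue open tray, 230 (its x) x 180 (its y) x 30 mm high, walls and floor 4 mm; origin at the centre of its underside. Holds the block in its +x half, the hub and the bush in its -x half
- block: aluminium bearing block to be loaded, 0.42 kg (+-20 %): flange 60 (x) x 100 (y) x 16 mm, and on its middle a boss 44 (x) x 40 (y) mm rising to 52 mm above the underside, with a dark bore in its two x faces; origin at the centre of the underside, z up. The same turned by half a turn. Grip it by the boss, across x, fingertips just above the flange
- fixture: fixed steel plate 160 (its x) x 280 (its y) x 20 mm with locators and clamp; origin under its centre. Upright 10 mm pins, tops 44 mm above the table: two at (x, y) = (35, 35) and (35, 105) mm for the block's long side, one at (0, 125) for its end. Rests 16 mm across at (-18, 29), (18, 29), (0, 106), tops 32 mm above the table. Clamp on x = 0, y = -114 to -28, handle towards -y, arm towards +y
- seat (a point): where the block's origin lies when it is home: on the rests and touching all three pins, the block's y along the fixture's y; 32 mm above the table at fixture (0, 70) mm. Axes as the fixture's: the two side pins are towards +x, the end pin towards +y, so slide the block that way
- clamp (a joint): angle of the toggle clamp's red handle: 0 = fully open (handle 1.15 rad above level, clamp arm raised, spindle above and clear of the block's way in), 1.15 = pressed right down to its stop, handle level, locked over centre. It starts open, 0 to 0.04. It stays where it is left; with the block in place it stiffens near 0.85 (4 to 9 N at the grip), passes centre near 1.04 and then holds by itself
- clamp_grip (a point): point on the axis of the red clamp handle grip, 85 mm from its pivot. The grip is a round bar 19 mm thick, from 43 to 121 mm from the pivot. It moves in the fixture's y-z plane; open, its end stands 200 mm above the table, so pass over it higher than that or round it
- clamp_pivot (a point): centre of the hinge of the clamp handle, axis along the fixture's x, 82 mm above the table, at fixture (0, -88) mm; axes as the fixture's. With the clamp at angle q the handle points from here along (-y cos(1.15 - q), +z sin(1.15 - q))
- spindle: black rubber foot, 15 mm across, sprung (8 N/mm), at the end of the clamp arm; origin at the centre of its lower face. When locked it presses with about 7 N on the middle of the block's flange, 39 mm from the block's centre, 11 mm from its -y end when home
- ref_ball: calibration ball: white ball 25 mm across on a steel stem and round foot 34 mm across, 83 mm tall, standing loose on the fixture plate at about fixture (-56, -5) mm; leave it; origin under its foot
- hub: round steel hub with studs, 70 mm across, 40 mm tall, in the tray; leave it; origin under its centre
- bush: brass flanged bush, 44 mm across, 26 mm tall, in the tray; leave it; origin under its centre
- gauge_case: wooden gauge-block case 85 x 150 x 34 mm beyond the fixture; leave it; origin under its centre
- caliper: digital caliper, 230 mm long (its y), lying beyond the fixture; leave it; origin under its beam's middle
- cleaner: white bottle 54 mm across, 140 mm tall, beyond the fixture; leave it; origin under its centre
- driver: screwdriver lying between the arm and the fixture; leave it
Not all that is in view belongs to the job. Several things look just like the block: the one meant starts nearest to the robot's base.

How it is judged (in metres and radians):
On the way, in this order (a step that is already met when the one before it is completed fails the run):
1. the isolator is off while the block still lies in the tray (value of joint isolator above 1.45 rad and distance of block from where it was at the start of the episode below 0.02 m), for 0.2 s.
2. the block lies on the rests within 3 mm of home and square to 0.05 rad, the isolator still off, the clamp still open (value of joint isolator above 1.45 rad and value of joint clamp below 0.5 rad and distance between block and seat below 0.003 m and angle between the y axis of block and the y axis of fixture, either way round below 0.05 rad and angle between block's own z axis and vertical below 0.05 rad), for 0.2 s.
3. the clamp is locked on the block in its place, the isolator still off (value of joint isolator above 1.45 rad and value of joint clamp above 1.1 rad and contact force between spindle and block above 3 N and distance between block and seat below 0.0035 m), for 0.3 s.
4. the isolator is on again (value of joint isolator below 0.12 rad), for 0.2 s.
At the end, for the whole second after the job is handed in: isolator on (below 0.12 rad), clamp handle right down and locked (above 1.1 rad) with the spindle pressing on the block with more than 3 N, the block at rest on the rests within 3.5 mm of home against the pins, square within 0.05 rad and upright (value of joint isolator below 0.12 rad and value of joint clamp above 1.1 rad and contact force between spindle and block above 3 N and distance between block and seat below 0.0035 m and angle between the y axis of block and the y axis of fixture, either way round below 0.05 rad and angle between block's own z axis and vertical below 0.05 rad and linear speed of block below 0.01 m/s); the robot touches nothing.
It fails at once if the emergency stop is pressed (more than 3 mm) (value of joint estop above 0.003 m).
It fails at once if the block is banged down or rammed against the fixture (over 90 N) (contact force between block and fixture above 90 N).
It fails at once if the calibration ball is shifted by more than 10 mm (distance of ref_ball from where it was at the start of the episode above 0.01 m).
It fails at once if another thing in the tray or on the table is shifted by more than 20 mm (distance of any of hub, bush, gauge_case, caliper, cleaner, driver from where it was at the start of the episode above 0.02 m).
It also fails if it takes over 72 s, if anything falls off the work surface, if the arm or the gripper's body presses on something with over 40 N, if the wrist force passes 120 N, or if a joint passes its speed limit or range.

ROBOT

A 6-joint arm with a two-finger parallel gripper is mounted at the origin on the work surface. World frame = base frame: x ahead of the robot, y to its left, z up, the work surface at z = 0. Lengths are in mm, angles in rad, forces in N, time in s.
With the tool pointing down it reaches from about 300 to 775 mm from the base axis. Payload 14.6 kg.
Tool frame: the origin (TCP) lies midway between the tips of the shut fingers; the grasp point (between the pads) lies bot.grip_point_offset behind it (bot.grip_point_offset is the distance from the TCP to the grasp point, in mm); z points along the fingers, y is the line along which they close (so a half turn about z gives the same grasp; the last joint's range is limited). The gripper opens to 94 mm and grips with 3 to 60 N. Pads are 16 mm wide; open, the fingers measure 119 mm over their backs; the gripper's body (75 mm by 177 mm) begins 78 mm behind the grasp point.
Start: joints at [-1.297, 0.3, 1.521, -0, 1.321, -0.067], TCP at [183.825, -518.36, 205.446] pointing down, gripper open.
Joint ranges: [-3.03, 3.03], [-0.79, 2.21], [0.23, 2.52], [-1.04, 4.18], [0, 3.07], [-2.55, 2.55]. Speed limits (rad/s): [2.22, 2.22, 2.57, 3.14, 3.14, 3.14].

INTERFACE

Orientations are given as a unit quaternion [x, y, z, w].
In Python, from rig import bot gives the robot as it stands.
- The arm moves only by the tool jog_arm, never from a script. Its argument "motion" is a list of rows, each an object with "twist": the turn, a rotation vector about the world's x, y, z in degrees, a list of three; "dp": the shift along the world's x, y, z in cm, a list of three; "jaw": the closure, from 0 (fully open) to 1 (shut). In form: [{"twist": [wx, wy, wz], "dp": [dx, dy, dz], "jaw": jaw}, ...]. A call has exactly 10 rows; each row is the pose to reach, as a shift and turn from the pose commanded when the call began; what a row does not reach only later rows make up. A row lasts 1/12 s, in which the tool goes at most 41.7 mm and 7.16 degrees, less where a joint would pass 70% of its speed; a pose out of reach is approached as far as the arm can. A call with a gripper value outside its range is refused whole. The fingers move at their own pace and stop on an object; "newtons" is the grip in N (left out, the last holds). Time passes only in rows, so rows that repeat a pose let the fingers close, or fill a call up. It gives the time, the measured TCP pose, the force, the opening and the grip force at its end, in the units of the state.
- bot.observe(): the state, without advancing time (a new reading comes with each control period).
- bot.get_image(name): name is "side" or "top" or "wrist"; returns (picture, depth): 480x640x3 uint8, blue, green, red; 480x640 float32, mm along the optical axis (not along the pixel's ray), 0 where there is no reading.
- bot.get_calibration(name): a dict with "mtx" (3x3 intrinsics, pixels), "extrinsics" (4x4, takes a point from world to camera coordinates). Camera axes: x right, y down, z forward; pixel columns grow to the right and rows downward; lengths in mm; the calibration is good to about 2 mm. A picture is of the moment at which its call begins: read the wrist's pose just before it. get_calibration takes no time and is no camera call; for the wrist camera it gives the pose at the moment of the call.
- bot.hand_in(): hands the job in; it is judged then, once.
The state is a dict: "time_s": time; "joint_positions": joint angles; "qd": joint speeds; "joint_efforts": joint torques, N m; "tool_pos": TCP position; "tcp_rot": TCP orientation; "contact_force": force on the tool from outside, world axes, zero at the start; "torque": the same for the moment, N m; "finger_gap": finger opening in mm; "finger_force": force on a finger pad.
Only numpy, scipy, OpenCV 4.12 (cv2) and the standard library are available. Lean on these libraries where they do the work, as an engineer would, in place of code of your own. Each camera call takes 0.05 s, during which the arm holds its last target. There are 200 camera calls.

## Working session

There is one attempt and no reset: what is moved stays moved. The work goes in short steps, Python scripts to look and compute and a tool call to move; the robot and the scene stay as the last step left them, time stands still between calls to the robot, and variables do not carry over. Pictures are saved under pics/ and viewed, at most 10 in all, crops included, and the job is handed in when it is done.

Besides the shell and the picture viewer there is one more tool, called after ">>>" by a JSON object that holds its "op" and its "data". jog_arm: Moves the arm, as the interface text tells. Its arguments: {"type":"object","properties":{"motion":{"type":"array","items":{"type":"object","properties":{"twist":{"type":"array","items":{"type":"number"}},"dp":{"type":"array","items":{"type":"number"}},"jaw":{"type":"number"}}}},"newtons":{"type":"number"}},"required":["motion"]}

```bash
mkdir -p pics; ls; cat > h.py <<'E'
import numpy as np, cv2
from rig import bot
def ray(c,u,v,z):
    K,E=np.array(c['mtx']),np.array(c['extrinsics']);R,t=E[:3,:3],E[:3,3]
    o=-R.T@t; d=R.T@np.linalg.inv(K)@np.array([u,v,1.]); return o+d*(z-o[2])/d[2]
def cloud(c,D):
    K,E=np.array(c['mtx']),np.array(c['extrinsics']);R,t=E[:3,:3],E[:3,3]
    v,u=np.mgrid[:480,:640]; P=np.stack([(u-K[0,2])/K[0,0]*D,(v-K[1,2])/K[1,1]*D,D],-1)
    return (P-t)@R
def proj(c,p):
    K,E=np.array(c['mtx']),np.array(c['extrinsics']);q=K@(E[:3,:3]@np.array(p,float)+E[:3,3]);return q[:2]/q[2]
E
python3 - <<'E'
from h import *
print(bot.grip_point_offset,bot.observe())
for n in ['top','side']:
    c=bot.get_calibration(n);I,D=bot.get_image(n);cv2.imwrite(f'pics/{n}0.png',I);np.savez(f'{n}0.npz',I=I,D=D,m=c['mtx'],e=c['extrinsics'])
    E=np.array(c['extrinsics']);print(n,c['mtx'],-E[:3,:3].T@E[:3,3],E[:3,:3].round(2).tolist())
E
```

```text
pics
18.8 {'time_s': 0.0, 'joint_positions': array([-1.29659586e+00,  3.00442371e-01,  1.52158297e+00, -2.04128247e-05,
        1.32069519e+00, -6.65559207e-02]), 'qd': array([ 0.00148992,  0.00135806,  0.00145666,  0.00056636, -0.00137693,
        0.00064556]), 'joint_efforts': array([ 9.37603181e-04, -5.31809020e+01, -3.52734375e+01,  7.08449632e-02,
        2.43866479e-02, -7.94778293e-05]), 'tool_pos': array([ 183.75382147, -518.11754611,  204.90129099]), 'tcp_rot': array([ 9.85520127e-01,  1.69557545e-01, -6.82781767e-05, -5.59874594e-04]), 'contact_force': array([0.50786242, 0.12643877, 0.12274275]), 'torque': array([0.01829284, 0.06210621, 0.01764654]), 'finger_force': 0.0, 'finger_gap': 93.6418804509986}
top [[485.76346826   0.         312.36159803]
 [  0.         485.76346826 240.79917426]
 [  0.           0.           1.        ]] [ 369.82492915    8.66733444 1271.60299352] [[0.01, -1.0, 0.02], [-0.98, -0.01, -0.18], [0.18, -0.02, -0.98]]
side [[537.76437898   0.         330.94931821]
 [  0.         537.76437898 234.61090516]
 [  0.           0.           1.        ]] [206.52630988 863.36212259 890.43835058] [[-0.92, -0.39, -0.01], [-0.24, 0.58, -0.78], [0.31, -0.71, -0.63]]
```

View pics/top0.png

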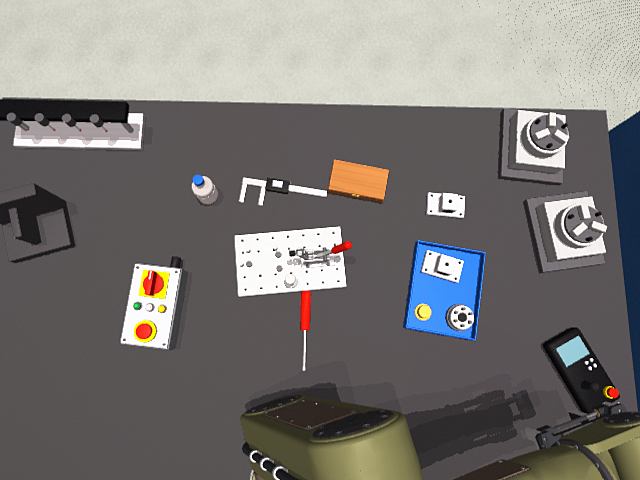

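View pics/side0.png

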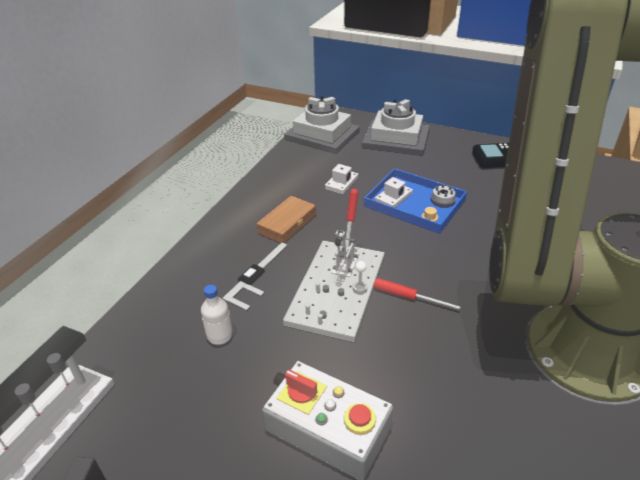

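The top view shows the console at (152,306) with its isolator at (153,283) and e-stop at (145,331). The fixture is at (291,261), with the clamp handle pointing right at (342,246) and the ball at (291,280). The tray is at (444,290), with the bush at (424,312) and the hub at (461,317).
Block candidates are (442,266) in the tray and (446,205) loose beyond the tray. The first is nearer the base and in the tray's half away from the hub and bush, so I choose it and check it in a crop below.

```bash
cat > m.py <<'E'
from h import *
def load(n):
    z=np.load(n+'0.npz');return dict(mtx=z['m'],extrinsics=z['e']),z['I'],z['D']
def rect(c,mask,z,roi=None):
    m=mask.astype(np.uint8)
    if roi: k=np.zeros_like(m);k[roi[1]:roi[3],roi[0]:roi[2]]=1;m=m*k
    m=cv2.morphologyEx(m,cv2.MORPH_CLOSE,np.ones((5,5)))
    cs,_=cv2.findContours(m,cv2.RETR_EXTERNAL,cv2.CHAIN_APPROX_NONE);k=max(cs,key=cv2.contourArea)[:,0]
    P=np.array([ray(c,u,v,z)[:2] for u,v in k],np.float32); r=cv2.minAreaRect(P)
    return r,P
E
python3 - <<'E'
from m import *
for n,rois in [('top',dict(con=(110,255,200,355),fix=(225,220,350,300),tray=(395,230,495,350),blk=(415,245,470,290),alt=(420,185,475,225))),('side',dict(con=(255,355,400,470),fix=(280,235,390,345),tray=(360,165,470,230),blk=(370,170,415,210),alt=(320,160,362,195)))]:
    c,I,D=load(n);H=cv2.cvtColor(I,cv2.COLOR_BGR2HSV);W=cloud(c,D);h,s,v=H[...,0],H[...,1],H[...,2]
    Z=W[...,2]
    print(n,'table z',np.median(Z[380:400,220:240]) if n=='top' else '')
    print('con',rect(c,(abs(Z-75)<10),75,rois['con'])[0])
    print('fix',rect(c,(abs(Z-20)<7)&(s<60)&(v>140),20,rois['fix'])[0])
    print('tray',rect(c,(h>100)&(h<125)&(s>150),30,rois['tray'])[0])
    for k in('blk','alt'):
        x0,y0,x1,y1=rois[k];S=Z[y0:y1,x0:x1];print(k,'zmax',np.percentile(S,[50,90,97]))
        zt=np.percentile(S,97) ; m=(abs(Z-(56 if k=='blk' else 52))<8)
        r,_=rect(c,m,56 if k=='blk' else 52,rois[k]);print(k,'boss',r)
        m=(abs(Z-(20 if k=='blk' else 16))<60)&(s<60)&(v>130);print(k,'flange+boss hull',rect(c,m,20 if k=='blk' else 16,rois[k])[0])
    red=((h<6)|(h>174))&(s>170)&(v>90)
    x0,y0,x1,y1=rois['con']
    q=W[y0:y1,x0:x1][red[y0:y1,x0:x1]];
    for lo,hi in((80,90),(90,100),(105,125)):
        w=q[(q[:,2]>lo)&(q[:,2]<hi)];print('red',lo,len(w),w.mean(0) if len(w) else '', np.ptp(w,axis=0) if len(w) else '')
    m=red&(Z>108)&(Z<125)
    try:print('bar',rect(c,m,117,rois['con'])[0])
    except Exception as e:print(e)
    x0,y0,x1,y1=(318,230,360,270) if n=='top' else(340,185,365,225)
    q=W[y0:y1,x0:x1][red[y0:y1,x0:x1]];print('handle',len(q),q.mean(0),q[q[:,2].argmax()],q[q[:,2].argmin()])
t=cv2.imread('pics/top0.png')[180:350,380:500];cv2.imwrite('pics/crop.png',cv2.resize(t,None,fx=3.5,fy=3.5))
E
```

```text
top table z 0.5262794629369025
con ((428.0481262207031, 373.78857421875), (119.97969818115234, 198.12135314941406), 83.94477844238281)
fix ((549.4341430664062, 42.80686950683594), (160.57400512695312, 279.03558349609375), 5.868161678314209)
tray ((479.72735595703125, -357.13165283203125), (185.82989501953125, 231.7450714111328), 80.54609680175781)
blk zmax [ 6.87297744 53.1225546  57.71689454]
blk boss ((541.251708984375, -354.9725341796875), (41.549583435058594, 45.27939987182617), 73.74456024169922)
blk flange+boss hull ((540.96435546875, -354.85791015625), (100.85946655273438, 61.95503234863281), 73.60801696777344)
alt zmax [ 2.21333874 49.30041643 53.65545008]
alt boss ((706.8175048828125, -371.82794189453125), (41.56597137451172, 46.4472770690918), 83.55584716796875)
alt flange+boss hull ((708.7117309570312, -371.9818420410156), (101.52225494384766, 65.3558578491211), 85.04772186279297)
red 80 117 [478.31364333 364.75710262  86.69425336] [41.60071717 45.51428177  8.15282841]
red 90 186 [388.40873882 380.29108693  96.19990725] [151.58912906  50.49165413   9.82477304]
red 105 123 
[... 734 characters left out ...]
097656), (49.99007797241211, 49.570213317871094), 77.5408935546875)
blk flange+boss hull ((544.519775390625, -363.22930908203125), (129.86599731445312, 88.68827819824219), 80.6621322631836)
alt zmax [  2.45672052  49.87467036 183.95167274]
alt boss ((708.4813232421875, -365.1678161621094), (51.84177780151367, 48.5262565612793), 84.71684265136719)
alt flange+boss hull ((715.4746704101562, -375.9112243652344), (141.97227478027344, 86.03681945800781), 85.90546417236328)
red 80 0  
red 90 0  
red 105 0  
max() iterable argument is empty<stdin>:23: RuntimeWarning: Mean of empty slice.
  ret = um.true_divide(
Traceback (most recent call last):
ValueError: attempt to get argmax of an empty sequence
```

```bash
python3 - <<'E'
from m import *
t=cv2.imread('pics/top0.png')[180:350,380:500];cv2.imwrite('pics/crop.png',cv2.resize(t,None,fx=3.5,fy=3.5))
c=bot.get_calibration('wrist');E=np.array(c['extrinsics']);print(-E[:3,:3].T@E[:3,3]-bot.observe()['tool_pos'],E[:3,:3].round(2).tolist(),c['mtx'][0][0])
for n,x in dict(blk=(541,-355,4),alt=(708,-372,0)).items():print(n,np.hypot(x[0],x[1]))
E
```

```text
[ 63.24372534  21.86154569 178.32954886] [[0.33, -0.94, -0.0], [-0.92, -0.33, 0.23], [-0.22, -0.08, -0.97]] 397.81091477022864
blk 647.0749570181185
alt 799.7799697416784
```

View pics/crop.png

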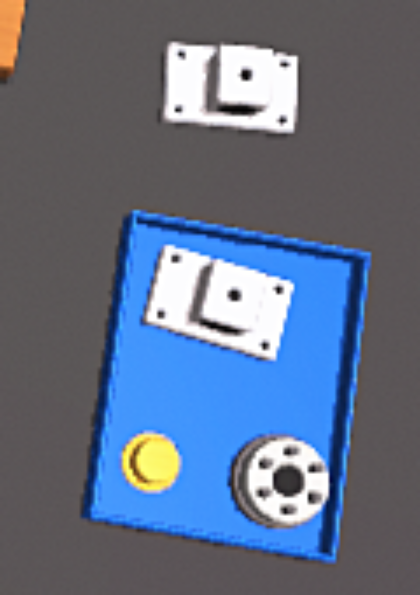

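The crop confirms it: the aluminium block sits at crop (222,300) in the tray, 647 mm from the base, and the lookalike is 800 mm away. Moving to the isolator.

>>> {"op": "jog_arm", "data": {"motion": [{"twist": [0, 0, -6], "dp": [1.2, 3.7, 0.5], "jaw": 0}, {"twist": [0, 0, -12], "dp": [2.4, 7.4, 1], "jaw": 0}, {"twist": [0, 0, -18], "dp": [3.6, 11.1, 1.5], "jaw": 0}, {"twist": [0, 0, -25.5], "dp": [4.8, 14.8, 2], "jaw": 0.3}, {"twist": [0, 0, -25.5], "dp": [6.1, 18.5, 2], "jaw": 0.5}, {"twist": [0, 0, -25.5], "dp": [7.4, 22.2, 2], "jaw": 0.5}, {"twist": [0, 0, -25.5], "dp": [8.6, 25.9, 2], "jaw": 0.5}, {"twist": [0, 0, -25.5], "dp": [9.8, 29.6, 2], "jaw": 0.5}, {"twist": [0, 0, -25.5], "dp": [11, 33.3, 2], "jaw": 0.5}, {"twist": [0, 0, -25.5], "dp": [12.3, 37, 2], "jaw": 0.5}], "newtons": 20}}

```text
time_s: 0.93
tool_pos: [306.6, -146.6, 225.4]
tcp_rot: [0.999, -0.052, 0.0, 0.0]
contact_force: [0.7, 0.5, 0.4]
finger_gap: 50.9
finger_force: 0.0
```

>>> {"op": "jog_arm", "data": {"motion": [{"twist": [0, 0, 0], "dp": [1.2, 3.7, 0], "jaw": 0.5}, {"twist": [0, 0, 0], "dp": [2.4, 7.4, 0], "jaw": 0.5}, {"twist": [0, 0, 0], "dp": [3.6, 11.1, 0], "jaw": 0.5}, {"twist": [0, 0, 0], "dp": [4.8, 14.8, 0], "jaw": 0.5}, {"twist": [0, 0, 0], "dp": [6.1, 18.5, 0], "jaw": 0.5}, {"twist": [0, 0, 0], "dp": [7.4, 22.2, 0], "jaw": 0.5}, {"twist": [0, 0, 0], "dp": [8.6, 25.9, 0], "jaw": 0.5}, {"twist": [0, 0, 0], "dp": [9.8, 29.6, 0], "jaw": 0.5}, {"twist": [0, 0, 0], "dp": [11, 33.3, 0], "jaw": 0.5}, {"twist": [0, 0, 0], "dp": [12.3, 37, 0], "jaw": 0.5}]}}

```text
time_s: 1.77
tool_pos: [429.7, 223.8, 225.2]
tcp_rot: [0.999, -0.052, -0.0, 0.0]
contact_force: [0.8, -1.0, 0.8]
finger_gap: 47.1
finger_force: 0.0
```

>>> {"op": "jog_arm", "data": {"motion": [{"twist": [0, 0, 0], "dp": [1.3, 3.8, 0], "jaw": 0.5}, {"twist": [0, 0, 0], "dp": [2.6, 7.6, 0], "jaw": 0.5}, {"twist": [0, 0, 0], "dp": [3.9, 11.4, -1], "jaw": 0.5}, {"twist": [0, 0, 0], "dp": [4.9, 14.5, -3], "jaw": 0.5}, {"twist": [0, 0, 0], "dp": [4.9, 14.5, -5.5], "jaw": 0.5}, {"twist": [0, 0, 0], "dp": [4.9, 14.5, -8.5], "jaw": 0.5}, {"twist": [0, 0, 0], "dp": [4.9, 14.5, -11], "jaw": 0.5}, {"twist": [0, 0, 0], "dp": [4.9, 14.5, -12.5], "jaw": 0.5}, {"twist": [0, 0, 0], "dp": [4.9, 14.5, -13.2], "jaw": 0.5}, {"twist": [0, 0, 0], "dp": [4.9, 14.5, -13.2], "jaw": 0.9}]}}

```text
time_s: 2.6
tool_pos: [478.2, 366.2, 91.9]
tcp_rot: [0.999, -0.052, -0.001, 0.001]
contact_force: [-0.7, 0.1, 0.6]
finger_gap: 43.2
finger_force: 0.0
```

>>> {"op": "jog_arm", "data": {"motion": [{"twist": [0, 0, 0], "dp": [0, 0, 0], "jaw": 0.9}, {"twist": [0, 0, 0], "dp": [0, 0, 0], "jaw": 0.9}, {"twist": [0, 0, 0], "dp": [0, 0, 0], "jaw": 0.9}, {"twist": [0, 0, 0], "dp": [0, 0, 0], "jaw": 0.9}, {"twist": [0, 0, 7], "dp": [0, 0, 0], "jaw": 0.9}, {"twist": [0, 0, 14], "dp": [0, 0, 0], "jaw": 0.9}, {"twist": [0, 0, 21], "dp": [0, 0, 0], "jaw": 0.9}, {"twist": [0, 0, 28], "dp": [0, 0, 0], "jaw": 0.9}, {"twist": [0, 0, 35], "dp": [0, 0, 0], "jaw": 0.9}, {"twist": [0, 0, 42], "dp": [0, 0, 0], "jaw": 0.9}]}}

```text
time_s: 3.43
tool_pos: [479.3, 370.3, 94.7]
tcp_rot: [0.95, 0.312, 0.003, -0.003]
contact_force: [2.6, 26.3, -7.2]
finger_gap: 13.7
finger_force: 20.0
```

>>> {"op": "jog_arm", "data": {"motion": [{"twist": [0, 0, 7], "dp": [0, 0.1, 0], "jaw": 0.9}, {"twist": [0, 0, 14], "dp": [0, 0.2, 0], "jaw": 0.9}, {"twist": [0, 0, 21], "dp": [0, 0.2, 0], "jaw": 0.9}, {"twist": [0, 0, 28], "dp": [0, 0.2, 0], "jaw": 0.9}, {"twist": [0, 0, 35], "dp": [0, 0.2, 0], "jaw": 0.9}, {"twist": [0, 0, 42], "dp": [0, 0.2, 0], "jaw": 0.9}, {"twist": [0, 0, 48], "dp": [0, 0.2, 0], "jaw": 0.9}, {"twist": [0, 0, 48], "dp": [0, 0.2, 0], "jaw": 0.9}, {"twist": [0, 0, 48], "dp": [0, 0.2, 0], "jaw": 0.9}, {"twist": [0, 0, 48], "dp": [0, 0.2, 0], "jaw": 0.5}]}}

```text
time_s: 4.27
tool_pos: [478.8, 369.6, 94.3]
tcp_rot: [0.743, 0.67, 0.001, -0.0]
contact_force: [0.0, -1.3, -0.8]
finger_gap: 17.8
finger_force: 0.0
```

>>> {"op": "jog_arm", "data": {"motion": [{"twist": [0, 0, 0], "dp": [0, 0.1, 0.5], "jaw": 0.5}, {"twist": [0, 0, 0], "dp": [0, 0.1, 3], "jaw": 0.5}, {"twist": [0, 0, 0], "dp": [0, 0.1, 7], "jaw": 0.5}, {"twist": [0, 0, 0], "dp": [0.5, -1.5, 10.5], "jaw": 0.3}, {"twist": [0, 0, -5], "dp": [1.5, -4.5, 13], "jaw": 0}, {"twist": [0, 0, -10.4], "dp": [2.8, -8, 15], "jaw": 0}, {"twist": [0, 0, -10.4], "dp": [4, -11.8, 16.5], "jaw": 0}, {"twist": [0, 0, -10.4], "dp": [5.3, -15.6, 17.5], "jaw": 0}, {"twist": [0, 0, -10.4], "dp": [6.5, -19.4, 17.6], "jaw": 0}, {"twist": [0, 0, -10.4], "dp": [7.8, -23, 17.6], "jaw": 0}]}}

```text
time_s: 5.1
tool_pos: [557.2, 136.3, 271.4]
tcp_rot: [0.801, 0.599, 0.001, 0.001]
contact_force: [-0.5, 1.4, -0.5]
finger_gap: 83.3
finger_force: 0.0
```

>>> {"op": "jog_arm", "data": {"motion": [{"twist": [0, 0, 0], "dp": [0, -1.6, 0], "jaw": 0}, {"twist": [0, 0, 0], "dp": [0, -2.5, 0], "jaw": 0}, {"twist": [0, 0, 0], "dp": [0, -2.5, 0], "jaw": 0}, {"twist": [0, 0, 0], "dp": [0, -2.5, 0], "jaw": 0}, {"twist": [0, 0, 0], "dp": [0, -2.5, 0], "jaw": 0}, {"twist": [0, 0, 0], "dp": [0, -2.5, 0], "jaw": 0}, {"twist": [0, 0, 0], "dp": [0, -2.5, 0], "jaw": 0}, {"twist": [0, 0, 0], "dp": [0, -2.5, 0], "jaw": 0}, {"twist": [0, 0, 0], "dp": [0, -2.5, 0], "jaw": 0}, {"twist": [0, 0, 0], "dp": [0, -2.5, 0], "jaw": 0}]}}

```text
time_s: 5.93
tool_pos: [556.8, 113.9, 269.4]
tcp_rot: [0.8, 0.599, -0.0, -0.0]
contact_force: [-0.9, -0.6, -0.0]
finger_gap: 93.8
finger_force: 0.0
```

```bash
python3 - <<'E'
from h import *
c=bot.get_calibration('wrist');s=bot.observe();I,D=bot.get_image('wrist');cv2.imwrite('pics/w1.png',I)
np.savez('wrist0.npz',I=I,D=D,m=c['mtx'],e=c['extrinsics']);print(s['tool_pos'],s['time_s'])
E
```

```text
[556.78505912 113.89808485 269.44028706] 5.9333
```

View pics/w1.png

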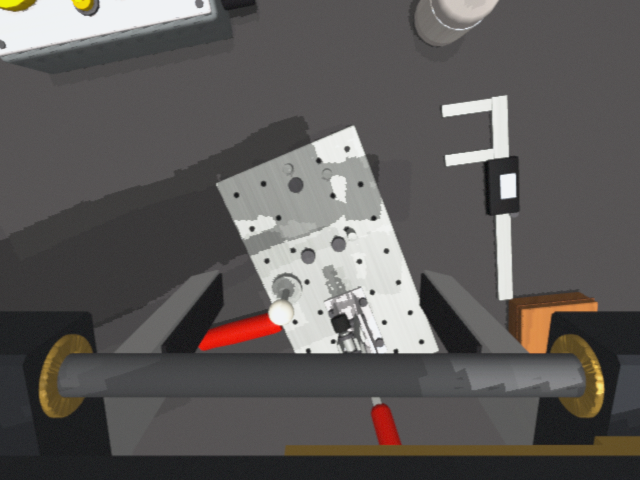

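The wrist view shows the three dark rests at (296,184), (308,256) and (338,243). The pins are at (289,168), (327,173) and (350,235), the ball at (282,311) and the clamp spindle at about (340,323).

```bash
python3 - <<'E'
from m import *
c,I,D=load('wrist');g=cv2.cvtColor(I,cv2.COLOR_BGR2GRAY);W=cloud(c,D)
known={(296,184):(0,106),(308,256):(-18,29),(338,243):(18,29)}
A=[];B=[]
for (u,v),k in known.items():
    p=g[v-12:v+13,u-12:u+13];m=(p<(int(g[v,u])+40)).astype(np.uint8)
    n,l,st,ce=cv2.connectedComponentsWithStats(m);i=l[12,12];q=ce[i]+[u-12,v-12]
    P=ray(c,*q,32);print(q,st[i][4],g[v,u],P.round(1),'depthz',np.median(W[v-2:v+3,u-2:u+3,2]).round(1));A.append(k);B.append(P[:2])
A=np.array(A,float);B=np.array(B)
a=A-A.mean(0);b=B-B.mean(0);th=np.arctan2((a[:,0]*b[:,1]-a[:,1]*b[:,0]).sum(),(a*b).sum());R=np.array([[np.cos(th),-np.sin(th)],[np.sin(th),np.cos(th)]])
o=B.mean(0)-R@A.mean(0);print('th',np.degrees(th),'origin',o,'res',B-(A@R.T+o));print('seat',R@[0,70]+o)
for t,oo,nm in((th,o,'wrist'),(np.radians(5.87),np.array([549.4,42.8]),'top')):
    R2=np.array([[np.cos(t),-np.sin(t)],[np.sin(t),np.cos(t)]]);print(nm,[proj(c,[*(R2@k+oo),z]).round(1).tolist() for k,z in(((35,35),44),((35,105),44),((0,125),44),((-80,140),20),((80,140),20))])
    print(nm,'seat',R2@[0,70]+oo,'pivot',R2@[0,-88]+oo)
for n in('top',):
    ct,It,Dt=load(n);gt=cv2.cvtColor(It,cv2.COLOR_BGR2GRAY)
    print('top rest px pred',[proj(ct,[*(R@k+o),32]).round(1).tolist() for k in A])
E
```

```text
[295.34574468 184.62765957] 188 76 [538.8 146.3  32. ] depthz 31.0
[307.62702703 255.37837838] 185 107 [528.9  69.5  32. ] depthz 31.4
[338.06989247 243.38709677] 186 111 [564.3  73.1  32. ] depthz 31.2
th 5.961934791157632 origin [549.67722676  41.94613984] res [[ 0.09574015 -1.10307489]
 [ 0.18737982  0.61772115]
 [-0.28311997  0.48535374]]
seat [542.40648661 111.56751829]
wrist [[352.0, 235.3], [326.7, 172.4], [286.7, 167.1], [214.3, 181.5], [353.9, 122.3]]
wrist seat [542.40648661 111.56751829] pivot [558.81758581 -45.57787879]
top [[351.6, 234.7], [326.3, 171.6], [286.4, 166.3], [213.9, 180.6], [353.7, 121.6]]
top seat [542.24098117 112.4329552 ] pivot [558.39990938 -44.73857225]
top rest px pred [[248.7, 263.4], [279.2, 267.7], [278.1, 253.9]]
```

>>> {"op": "jog_arm", "data": {"motion": [{"twist": [0, 0, 0], "dp": [0, -4, 0], "jaw": 0.36}, {"twist": [0, 0, 0], "dp": [0, -8, 0], "jaw": 0.36}, {"twist": [0, 0, 0], "dp": [0, -12, 0], "jaw": 0.36}, {"twist": [0, 0, 0], "dp": [0, -16, 0], "jaw": 0.36}, {"twist": [0, 0, 0], "dp": [0, -20, 0], "jaw": 0.36}, {"twist": [0, 0, 0], "dp": [0, -24, 0], "jaw": 0.36}, {"twist": [0, 0, 0], "dp": [0, -28, 0], "jaw": 0.36}, {"twist": [0, 0, 0], "dp": [0, -32, 0], "jaw": 0.36}, {"twist": [0, 0, 0], "dp": [0, -36, 0], "jaw": 0.36}, {"twist": [0, 0, 0], "dp": [0, -39.5, 0], "jaw": 0.36}]}}

```text
time_s: 6.82
tool_pos: [556.3, -283.9, 269.4]
tcp_rot: [0.801, 0.599, -0.0, 0.0]
contact_force: [0.3, -0.5, 0.3]
finger_gap: 60.0
finger_force: 0.0
```

>>> {"op": "jog_arm", "data": {"motion": [{"twist": [0, 0, 0], "dp": [-0.4, -3.3, -2], "jaw": 0.36}, {"twist": [0, 0, 0], "dp": [-0.4, -3.3, -4], "jaw": 0.36}, {"twist": [0, 0, 0], "dp": [-0.4, -3.3, -4], "jaw": 0.36}, {"twist": [0, 0, 0], "dp": [-0.4, -3.3, -4], "jaw": 0.36}, {"twist": [0, 0, 0], "dp": [-0.4, -3.3, -4], "jaw": 0.36}, {"twist": [0, 0, 0], "dp": [-0.4, -3.3, -4], "jaw": 0.36}, {"twist": [0, 0, 0], "dp": [-0.4, -3.3, -4], "jaw": 0.36}, {"twist": [0, 0, 0], "dp": [-0.4, -3.3, -4], "jaw": 0.36}, {"twist": [0, 0, 0], "dp": [-0.4, -3.3, -4], "jaw": 0.36}, {"twist": [0, 0, 0], "dp": [-0.4, -3.3, -4], "jaw": 0.36}]}}

```text
time_s: 7.65
tool_pos: [552.9, -314.2, 229.8]
tcp_rot: [0.801, 0.599, 0.0, 0.0]
contact_force: [-0.6, 0.1, -0.6]
finger_gap: 60.3
finger_force: 0.0
```

```bash
python3 - <<'E'
from m import *
c=bot.get_calibration('wrist');s=bot.observe();I,D=bot.get_image('wrist');np.savez('wrist0.npz',I=I,D=D,m=c['mtx'],e=c['extrinsics']);print(s['tool_pos'],s['time_s'])
W=cloud(c,D);Z=W[...,2]
near=np.hypot(W[...,0]-541,W[...,1]+355)<75
H=cv2.cvtColor(I,cv2.COLOR_BGR2HSV)
for nm,m,z in(('boss',(abs(Z-56)<6)&near,56),('flange',(Z>15)&(Z<62)&near&(H[...,1]<80),20)):
    print(nm,m.sum(),rect(c,m,z)[0])
q=W[(abs(Z-20)<4)&near&(H[...,1]<80)][:,:2].astype(np.float32);print('flange pts',cv2.minAreaRect(q))
q=W[(abs(Z-56)<4)&near][:,:2].astype(np.float32);print('boss pts',cv2.minAreaRect(q))
E
```

```text
[ 552.94841156 -314.16684203  229.75271357] 7.65
boss 1945 ((542.0479736328125, -357.2313537597656), (39.69291687011719, 43.61063766479492), 73.63985443115234)
flange 5492 ((541.910400390625, -357.5436096191406), (99.02662658691406, 59.43601608276367), 73.74298095703125)
flange pts ((541.6283569335938, -358.43267822265625), (98.9308090209961, 59.775272369384766), 73.7193832397461)
boss pts ((541.8339233398438, -358.2015686035156), (39.49327087402344, 43.981197357177734), 73.5320053100586)
```

>>> {"op": "jog_arm", "data": {"motion": [{"twist": [0, 0, 0], "dp": [-1.1, -4.0, 0], "jaw": 0.36}, {"twist": [0, 0, 0], "dp": [-1.1, -4.3, -3], "jaw": 0.36}, {"twist": [0, 0, 0], "dp": [-1.1, -4.3, -6.5], "jaw": 0.36}, {"twist": [0, 0, 0], "dp": [-1.1, -4.3, -10], "jaw": 0.36}, {"twist": [0, 0, 0], "dp": [-1.1, -4.3, -13], "jaw": 0.36}, {"twist": [0, 0, 0], "dp": [-1.1, -4.3, -16], "jaw": 0.36}, {"twist": [0, 0, 0], "dp": [-1.1, -4.3, -18.5], "jaw": 0.36}, {"twist": [0, 0, 0], "dp": [-1.1, -4.3, -20], "jaw": 0.36}, {"twist": [0, 0, 0], "dp": [-1.1, -4.3, -20.4], "jaw": 0.36}, {"twist": [0, 0, 0], "dp": [-1.1, -4.3, -20.4], "jaw": 0.36}]}}

```text
time_s: 8.53
tool_pos: [541.4, -357.1, 24.6]
tcp_rot: [0.801, 0.599, -0.0, -0.001]
contact_force: [-0.4, -0.5, 0.2]
finger_gap: 60.3
finger_force: 0.0
```

>>> {"op": "jog_arm", "data": {"motion": [{"twist": [0, 0, 0], "dp": [0, 0, 0], "jaw": 0.5}, {"twist": [0, 0, 0], "dp": [0, 0, 0], "jaw": 0.7}, {"twist": [0, 0, 0], "dp": [0, 0, 0], "jaw": 0.7}, {"twist": [0, 0, 0], "dp": [0, 0, 0], "jaw": 0.7}, {"twist": [0, 0, 0], "dp": [0, 0, 0], "jaw": 0.7}, {"twist": [0, 0, 0], "dp": [0, 0, 0], "jaw": 0.7}, {"twist": [0, 0, 0], "dp": [0, 0, 0.5], "jaw": 0.7}, {"twist": [0, 0, 0], "dp": [0, 0, 2], "jaw": 0.7}, {"twist": [0, 0, 0], "dp": [0, 0, 4], "jaw": 0.7}, {"twist": [0, 0, 0], "dp": [0, 0, 6], "jaw": 0.7}], "newtons": 25}}

```text
time_s: 9.37
tool_pos: [541.4, -357.1, 85.8]
tcp_rot: [0.801, 0.599, -0.0, -0.001]
contact_force: [-0.1, 0.6, -2.9]
finger_gap: 43.7
finger_force: 25.0
```

>>> {"op": "jog_arm", "data": {"motion": [{"twist": [0, 0, 0], "dp": [0, 0, 3], "jaw": 0.7}, {"twist": [0, 0, 0], "dp": [0, 1, 6.5], "jaw": 0.7}, {"twist": [0, 0, 4], "dp": [0, 2.5, 10], "jaw": 0.7}, {"twist": [0, 0, 9], "dp": [0, 5, 13], "jaw": 0.7}, {"twist": [0, 0, 14], "dp": [0, 8, 15.5], "jaw": 0.7}, {"twist": [0, 0, 19], "dp": [0, 11.5, 17], "jaw": 0.7}, {"twist": [0, 0, 22.3], "dp": [0, 15, 17.5], "jaw": 0.7}, {"twist": [0, 0, 22.3], "dp": [0, 18.5, 17.5], "jaw": 0.7}, {"twist": [0, 0, 22.3], "dp": [0, 22, 17.5], "jaw": 0.7}, {"twist": [0, 0, 22.3], "dp": [0, 25.5, 17.5], "jaw": 0.7}]}}

```text
time_s: 10.2
tool_pos: [541.3, -100.7, 260.8]
tcp_rot: [0.67, 0.743, 0.0, 0.0]
contact_force: [0.8, -0.1, -3.3]
finger_gap: 43.5
finger_force: 25.0
```

>>> {"op": "jog_arm", "data": {"motion": [{"twist": [0, 0, 0], "dp": [0, 3.5, 0], "jaw": 0.7}, {"twist": [0, 0, 0], "dp": [-0.1, 7, 0], "jaw": 0.7}, {"twist": [0, 0, 0], "dp": [-0.1, 10.5, 0], "jaw": 0.7}, {"twist": [0, 0, 0], "dp": [-0.2, 13.5, 0], "jaw": 0.7}, {"twist": [0, 0, 0], "dp": [-0.2, 16, 0], "jaw": 0.7}, {"twist": [0, 0, 0], "dp": [-0.3, 18, 0], "jaw": 0.7}, {"twist": [0, 0, 0], "dp": [-0.4, 19.7, 0], "jaw": 0.7}, {"twist": [0, 0, 0], "dp": [-0.4, 20.7, 0], "jaw": 0.7}, {"twist": [0, 0, 0], "dp": [-0.4, 20.7, -1], "jaw": 0.7}, {"twist": [0, 0, 0], "dp": [-0.4, 20.7, -3], "jaw": 0.7}]}}

```text
time_s: 11.03
tool_pos: [538.5, 104.6, 231.5]
tcp_rot: [0.669, 0.743, 0.001, 0.001]
contact_force: [0.4, -1.0, -3.1]
finger_gap: 43.8
finger_force: 25.0
```

```bash
python3 - <<'E'
from h import *
from scipy.spatial.transform import Rotation as R
s=bot.observe();print(s['tool_pos'],R.from_quat(s['tcp_rot']).as_matrix().round(3).tolist(),s['contact_force'],s['finger_gap'],bot.observe()['time_s'])
I,D=bot.get_image('wrist');I2,_=bot.get_image('side');cv2.imwrite('pics/w2.png',np.vstack([cv2.resize(I,(400,300)),cv2.resize(I2[130:430,180:580],(400,300))]))
E
```

```text
[538.5448926  104.56607408 231.54257356] [[-0.104, 0.995, 0.004], [0.995, 0.104, 0.0], [-0.0, 0.004, -1.0]] [ 0.395616   -1.00099647 -3.11177394] 43.82119061794457 11.0333
```

View pics/w2.png

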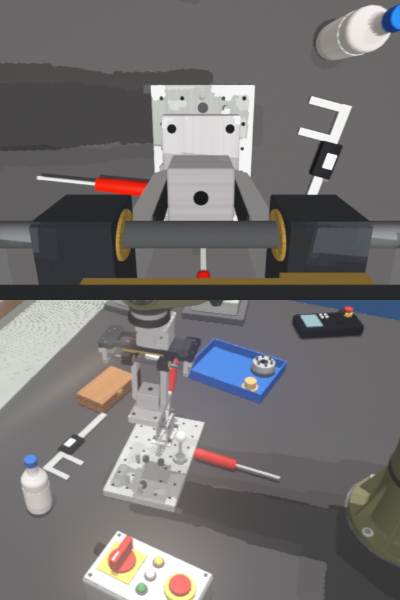

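The composite shows the block held square: its flange at (202,145) in the upper half, above the plate. The isolator bar lies across the console at (122,552) in the lower half, so it is off.

>>> {"op": "jog_arm", "data": {"motion": [{"twist": [0, 0, 0], "dp": [0, 0, -3], "jaw": 0.7}, {"twist": [0, 0, 0], "dp": [0, 0, -6], "jaw": 0.7}, {"twist": [0, 0, 0], "dp": [0, 0, -9], "jaw": 0.7}, {"twist": [0, 0, 0], "dp": [0, 0, -11.5], "jaw": 0.7}, {"twist": [0, 0, 0], "dp": [0, 0, -13.5], "jaw": 0.7}, {"twist": [0, 0, 0], "dp": [0, 0, -15], "jaw": 0.7}, {"twist": [0, 0, 0], "dp": [0, 0, -16], "jaw": 0.7}, {"twist": [0, 0, 0], "dp": [0, 0, -16.5], "jaw": 0.7}, {"twist": [0, 0, 0], "dp": [0, 0, -16.5], "jaw": 0.7}, {"twist": [0, 0, 0], "dp": [0, 0, -16.5], "jaw": 0.7}]}}

```text
time_s: 11.97
tool_pos: [538.3, 104.4, 66.3]
tcp_rot: [0.67, 0.743, 0.0, 0.0]
contact_force: [0.8, -0.4, -2.4]
finger_gap: 43.9
finger_force: 25.0
```

```bash
python3 - <<'E'
from h import *
c=bot.get_calibration('wrist');s=bot.observe();I,D=bot.get_image('wrist');print(s['tool_pos'],s['contact_force'])
cv2.imwrite('pics/w3.png',I);np.savez('wrist0.npz',I=I,D=D,m=c['mtx'],e=c['extrinsics'])
W=cloud(c,D);zt=s['tool_pos'][2]-20.6+16;m=abs(W[...,2]-zt)<4
q=W[m&(np.hypot(W[...,0]-542,W[...,1]-112)<70)]
t=np.radians(5.9);R=np.array([[np.cos(t),-np.sin(t)],[np.sin(t),np.cos(t)]])
f=(q[:,:2]-[549.6,42.2])@R;print('flange top in fixture: x',np.percentile(f[:,0],[0.5,1,99,99.5]),'ymax',np.percentile(f[:,1],[98,99,99.7]),'tcp',(s['tool_pos'][:2]-[549.6,42.2])@R)
E
```

```text
[538.30922194 104.43735228  66.28712615] [ 0.79372816 -0.41108112 -2.3862346 ]
flange top in fixture: x [-33.95723245 -33.66151376  24.5748095   24.79120665] ymax [110.84301872 111.26816023 111.69409993] tcp [-4.83343342 63.06827736]
```

View pics/w3.png

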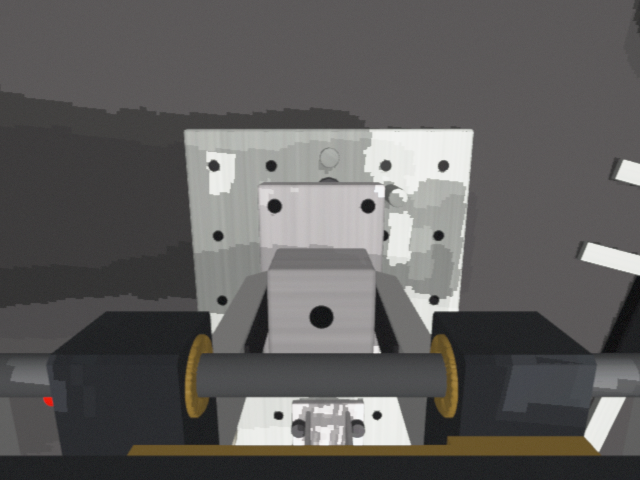

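The wrist view shows the block hanging just short of the pins: its flange end is at row 184, the end pin at (330,158) and the side pin at (397,197). The gaps measure about 5 mm in x and 8 mm in y.

>>> {"op": "jog_arm", "data": {"motion": [{"twist": [0, 0, 0], "dp": [0, 0, -0.4], "jaw": 0.7}, {"twist": [0, 0, 0], "dp": [0, 0, -0.8], "jaw": 0.7}, {"twist": [0, 0, 0], "dp": [0, 0, -1.1], "jaw": 0.7}, {"twist": [0, 0, 0], "dp": [0, 0, -1.25], "jaw": 0.7}, {"twist": [0, 0, 0], "dp": [0, 0, -1.25], "jaw": 0.7}, {"twist": [0, 0, 0], "dp": [0.1, 0.15, -1.25], "jaw": 0.7}, {"twist": [0, 0, 0], "dp": [0.15, 0.3, -1.25], "jaw": 0.7}, {"twist": [0, 0, 0], "dp": [0.2, 0.45, -1.25], "jaw": 0.7}, {"twist": [0, 0, 0], "dp": [0.28, 0.6, -1.25], "jaw": 0.7}, {"twist": [0, 0, 0], "dp": [0.28, 0.63, -1.25], "jaw": 0.7}]}}

```text
time_s: 12.85
tool_pos: [541.5, 110.3, 54.5]
tcp_rot: [0.67, 0.743, 0.0, 0.001]
contact_force: [-2.3, -9.2, 14.0]
finger_gap: 43.8
finger_force: 25.0
```

>>> {"op": "jog_arm", "data": {"motion": [{"twist": [0, 0, 0], "dp": [0, 0, 0.07], "jaw": 0.7}, {"twist": [0, 0, 0], "dp": [0, 0, 0.1], "jaw": 0.7}, {"twist": [0, 0, 0], "dp": [0, 0, 0.1], "jaw": 0.7}, {"twist": [0, 0, 0], "dp": [0.05, 0.0, 0.1], "jaw": 0.7}, {"twist": [0, 0, 0], "dp": [0.1, 0.01, 0.1], "jaw": 0.7}, {"twist": [0, 0, 0], "dp": [0.1, 0.01, 0.1], "jaw": 0.7}, {"twist": [0, 0, 0], "dp": [0.1, 0.01, 0.1], "jaw": 0.7}, {"twist": [0, 0, 0], "dp": [0.1, 0.01, 0.1], "jaw": 0.7}, {"twist": [0, 0, 0], "dp": [0.1, 0.01, 0.1], "jaw": 0.7}, {"twist": [0, 0, 0], "dp": [0.1, 0.01, 0.1], "jaw": 0.7}]}}

```text
time_s: 13.68
tool_pos: [541.3, 110.8, 54.5]
tcp_rot: [0.67, 0.743, -0.0, -0.0]
contact_force: [-5.5, -5.2, 10.3]
finger_gap: 44.0
finger_force: 25.0
```

>>> {"op": "jog_arm", "data": {"motion": [{"twist": [0, 0, 0], "dp": [0, 0, 0.05], "jaw": 0.7}, {"twist": [0, 0, 0], "dp": [0, 0, 0.1], "jaw": 0.7}, {"twist": [0, 0, 0], "dp": [0, 0, 0.1], "jaw": 0.7}, {"twist": [0, 0, 0], "dp": [0, 0, 0.1], "jaw": 0.7}, {"twist": [0, 0, 0], "dp": [0, 0, 0.1], "jaw": 0.7}, {"twist": [0, 0, 0], "dp": [0, 0, 0.1], "jaw": 0.7}, {"twist": [0, 0, 0], "dp": [0, 0, 0.1], "jaw": 0.7}, {"twist": [0, 0, 0], "dp": [0, 0, 0.1], "jaw": 0.7}, {"twist": [0, 0, 0], "dp": [0, 0, 0.1], "jaw": 0.7}, {"twist": [0, 0, 0], "dp": [0, 0, 0.1], "jaw": 0.7}]}}

```text
time_s: 14.52
tool_pos: [541.6, 111.1, 54.9]
tcp_rot: [0.67, 0.743, -0.0, -0.0]
contact_force: [0.3, -0.0, -3.9]
finger_gap: 43.8
finger_force: 25.0
```

>>> {"op": "jog_arm", "data": {"motion": [{"twist": [0, 0, 0], "dp": [0.03, 0, 0], "jaw": 0.7}, {"twist": [0, 0, 0], "dp": [0.06, 0, 0], "jaw": 0.7}, {"twist": [0, 0, 0], "dp": [0.1, 0.01, 0], "jaw": 0.7}, {"twist": [0, 0, 0], "dp": [0.1, 0.04, 0], "jaw": 0.7}, {"twist": [0, 0, 0], "dp": [0.1, 0.08, 0], "jaw": 0.7}, {"twist": [0, 0, 0], "dp": [0.09, 0.12, 0], "jaw": 0.7}, {"twist": [0, 0, 0], "dp": [0.09, 0.12, 0], "jaw": 0.7}, {"twist": [0, 0, 0], "dp": [0.09, 0.12, 0], "jaw": 0.7}, {"twist": [0, 0, 0], "dp": [0.09, 0.12, 0], "jaw": 0.7}, {"twist": [0, 0, 0], "dp": [0.09, 0.12, 0], "jaw": 0.7}]}}

```text
time_s: 15.35
tool_pos: [541.9, 111.7, 54.6]
tcp_rot: [0.67, 0.743, -0.001, -0.0]
contact_force: [-4.6, -4.6, -2.2]
finger_gap: 43.9
finger_force: 25.0
```

>>> {"op": "jog_arm", "data": {"motion": [{"twist": [0, 0, 0], "dp": [0.02, 0.04, 0], "jaw": 0.7}, {"twist": [0, 0, 0], "dp": [0.02, 0.04, -0.04], "jaw": 0.7}, {"twist": [0, 0, 0], "dp": [0.02, 0.04, -0.08], "jaw": 0.7}, {"twist": [0, 0, 0], "dp": [0.02, 0.04, -0.08], "jaw": 0.7}, {"twist": [0, 0, 0], "dp": [0.02, 0.04, -0.08], "jaw": 0.7}, {"twist": [0, 0, 0], "dp": [0.02, 0.04, -0.08], "jaw": 0.6}, {"twist": [0, 0, 0], "dp": [0.02, 0.04, -0.08], "jaw": 0.4}, {"twist": [0, 0, 0], "dp": [0.02, 0.04, -0.08], "jaw": 0.3}, {"twist": [0, 0, 0], "dp": [0.02, 0.04, -0.08], "jaw": 0.3}, {"twist": [0, 0, 0], "dp": [0.02, 0.04, 0], "jaw": 0.3}]}}

```text
time_s: 16.18
tool_pos: [543.0, 112.7, 55.1]
tcp_rot: [0.67, 0.743, 0.0, 0.0]
contact_force: [-0.5, -0.2, 0.6]
finger_gap: 65.0
finger_force: 0.0
```

>>> {"op": "jog_arm", "data": {"motion": [{"twist": [0, 0, 0], "dp": [0, 0, 2], "jaw": 0.3}, {"twist": [0, 0, 0], "dp": [0, 0, 5], "jaw": 0.3}, {"twist": [0, 0, 0], "dp": [0, 0, 8], "jaw": 0.3}, {"twist": [0, 0, 0], "dp": [0, 0, 11], "jaw": 0.3}, {"twist": [0, 0, 0], "dp": [0, 0, 14], "jaw": 0.3}, {"twist": [0, 0, 0], "dp": [0, 0.5, 17], "jaw": 0.3}, {"twist": [0, 0, 0], "dp": [0, 1.5, 19], "jaw": 0.3}, {"twist": [0, 0, 0], "dp": [0, 1.5, 19.5], "jaw": 0.3}, {"twist": [0, 0, 0], "dp": [0, 1.5, 19.5], "jaw": 0.3}, {"twist": [0, 0, 0], "dp": [0, 1.5, 19.5], "jaw": 0.3}]}}

```text
time_s: 17.02
tool_pos: [542.4, 127.4, 248.7]
tcp_rot: [0.67, 0.743, -0.001, -0.0]
contact_force: [1.0, -0.5, 0.1]
finger_gap: 65.5
finger_force: 0.0
```

```bash
python3 - <<'E'
from m import *
c=bot.get_calibration('wrist');s=bot.observe();I,D=bot.get_image('wrist');print(s['tool_pos'],s['time_s'])
cv2.imwrite('pics/w4.png',I);np.savez('wrist0.npz',I=I,D=D,m=c['mtx'],e=c['extrinsics'])
W=cloud(c,D);Z=W[...,2];H=cv2.cvtColor(I,cv2.COLOR_BGR2HSV);near=np.hypot(W[...,0]-542,W[...,1]-112)<75
t=np.radians(5.9);R=np.array([[np.cos(t),-np.sin(t)],[np.sin(t),np.cos(t)]]);o=[549.6,42.2]
for z,n in((48,'flange'),(84,'boss')):
    m=(abs(Z-z)<5)&near&(((W[...,:2]-o)@R)[...,1]>15);r,P=rect(c,m,z);f=(P-o)@R
    print(n,r,'fixture',f.min(0),f.max(0),'z',np.median(Z[m]))
ct=bot.get_calibration('top');I,D=bot.get_image('top');W=cloud(ct,D);Z=W[...,2]
E
```

```text
[542.44844032 127.40725964 248.67865245] 17.0167
flange ((546.4119262695312, 115.95844268798828), (68.57869720458984, 108.08248138427734), 5.943989276885986) fixture [-29.90794326  19.62884033] [ 38.67658458 127.73515191] z 47.00303764198608
boss ((542.4130859375, 111.21113586425781), (43.0802001953125, 40.48670196533203), 5.272776126861572) fixture [-21.79607455  49.27967984] [21.67692206 89.44887432] z 83.00373316589227
```

View pics/w4.png

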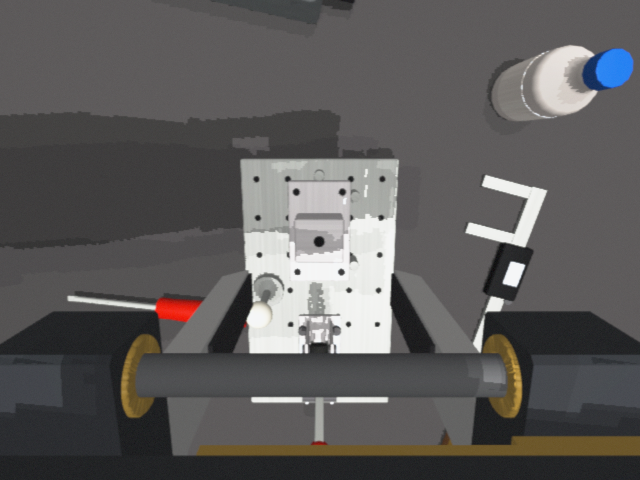

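The wrist view shows the block home, its flange around (320,230) against the end pin (319,175) and the side pins (353,194) and (351,260). Its boss centre measures fixture (-0.1, 69.4), and the ball at (259,315) is still in place.

```bash
python3 - <<'E'
from m import *
t=np.radians(5.9);R=np.array([[np.cos(t),-np.sin(t)],[np.sin(t),np.cos(t)]]);o=np.array([549.6,42.2])
c,I,D=load('top');H=cv2.cvtColor(I,cv2.COLOR_BGR2HSV);W=cloud(c,D)
m=((H[...,0]<6)|(H[...,0]>174))&(H[...,1]>170)&(D>0);m[:,:320]=0;m[:,360:]=0;m[:230]=0;m[270:]=0
q=W[m];f=np.c_[(q[:,:2]-o)@R,q[:,2]];print('handle fixture',np.percentile(f,[2,50,98],axis=0).round(1))
k=f[abs(f[:,2]-160)<12];print('near grip',len(k),k.mean(0))
p0=None
for q in [0,.1,.2,.3,.4,.5,.6,.7,.8,.9,1.0,1.08,1.15,1.19]:
    a=1.15-q;yf=-88-85*np.cos(a);p=np.array([*(R@[0,yf]+o),82+85*np.sin(a)-18.8])
    if p0 is None:p0=p;print('start TCP',p)
    print(q,((p-p0)/10).round(2).tolist())
E
```

```text
handle fixture [[  -8.2 -142.6  133.6]
 [  -1.6 -123.3  173.8]
 [   7.9 -102.9  193.6]]
near grip 41 [  -2.22592312 -116.3245791   160.64322307]
start TCP [562.21484736 -79.8713546  140.78493492]
0 [0.0, 0.0, 0.0]
0.1 [0.08, -0.75, -0.39]
0.2 [0.15, -1.46, -0.84]
0.3 [0.22, -2.13, -1.37]
0.4 [0.28, -2.73, -1.96]
0.5 [0.34, -3.28, -2.61]
0.6 [0.39, -3.75, -3.32]
0.7 [0.43, -4.16, -4.06]
0.8 [0.46, -4.49, -4.84]
0.9 [0.49, -4.74, -5.66]
1.0 [0.51, -4.91, -6.49]
1.08 [0.51, -4.98, -7.16]
1.15 [0.52, -5.0, -7.76]
1.19 [0.52, -4.99, -8.1]
```

>>> {"op": "jog_arm", "data": {"motion": [{"twist": [0, 0, 0], "dp": [0, -3.5, 0], "jaw": 0.5}, {"twist": [0, 0, 0], "dp": [0.5, -7, 0], "jaw": 0.5}, {"twist": [0, 0, 0], "dp": [1, -10.5, 0], "jaw": 0.5}, {"twist": [0, 0, 0], "dp": [1.5, -14, 0], "jaw": 0.5}, {"twist": [0, 0, 0], "dp": [2, -17, 0], "jaw": 0.5}, {"twist": [0, 0, 0], "dp": [2, -19, 0], "jaw": 0.5}, {"twist": [0, 0, 0], "dp": [2, -20.3, 0], "jaw": 0.5}, {"twist": [0, 0, 0], "dp": [2, -20.7, 0], "jaw": 0.5}, {"twist": [0, 0, 0], "dp": [2, -20.7, 0], "jaw": 0.5}, {"twist": [0, 0, 0], "dp": [2, -20.7, 0], "jaw": 0.5}]}}

```text
time_s: 17.95
tool_pos: [562.6, -78.6, 249.6]
tcp_rot: [0.669, 0.743, -0.0, -0.0]
contact_force: [-0.2, -0.2, 0.7]
finger_gap: 46.8
finger_force: 0.0
```

>>> {"op": "jog_arm", "data": {"motion": [{"twist": [0, 0, 0], "dp": [0, -0.1, -2.5], "jaw": 0.5}, {"twist": [0, 0, 0], "dp": [0, -0.1, -5], "jaw": 0.5}, {"twist": [0, 0, 0], "dp": [0, -0.1, -7.5], "jaw": 0.5}, {"twist": [0, 0, 0], "dp": [0, -0.1, -9.5], "jaw": 0.5}, {"twist": [0, 0, 0], "dp": [0, -0.1, -10.8], "jaw": 0.5}, {"twist": [0, 0, 0], "dp": [0, -0.1, -10.8], "jaw": 0.75}, {"twist": [0, 0, 0], "dp": [0, -0.1, -10.8], "jaw": 0.9}, {"twist": [0, 0, 0], "dp": [0, -0.1, -10.8], "jaw": 0.9}, {"twist": [0, 0, 0], "dp": [0, -0.1, -10.8], "jaw": 0.9}, {"twist": [0, 0, 0], "dp": [0, -0.1, -10.8], "jaw": 0.9}], "newtons": 30}}

```text
time_s: 18.78
tool_pos: [561.9, -80.5, 142.9]
tcp_rot: [0.67, 0.743, -0.001, -0.0]
contact_force: [-7.6, -4.1, 10.9]
finger_gap: 18.4
finger_force: 30.0
```

>>> {"op": "jog_arm", "data": {"motion": [{"twist": [0, 0, 0], "dp": [0.04, -0.38, -0.18], "jaw": 0.9}, {"twist": [0, 0, 0], "dp": [0.08, -0.75, -0.39], "jaw": 0.9}, {"twist": [0, 0, 0], "dp": [0.12, -1.1, -0.6], "jaw": 0.9}, {"twist": [0, 0, 0], "dp": [0.15, -1.46, -0.84], "jaw": 0.9}, {"twist": [0, 0, 0], "dp": [0.18, -1.8, -1.1], "jaw": 0.9}, {"twist": [0, 0, 0], "dp": [0.22, -2.13, -1.37], "jaw": 0.9}, {"twist": [0, 0, 0], "dp": [0.25, -2.44, -1.66], "jaw": 0.9}, {"twist": [0, 0, 0], "dp": [0.28, -2.73, -1.96], "jaw": 0.9}, {"twist": [0, 0, 0], "dp": [0.28, -2.73, -1.96], "jaw": 0.9}, {"twist": [0, 0, 0], "dp": [0.28, -2.73, -1.96], "jaw": 0.9}]}}

```text
time_s: 19.62
tool_pos: [564.8, -108.4, 123.0]
tcp_rot: [0.67, 0.743, -0.001, -0.0]
contact_force: [-8.9, -4.6, 2.6]
finger_gap: 18.4
finger_force: 30.0
```

>>> {"op": "jog_arm", "data": {"motion": [{"twist": [0, 0, 0], "dp": [-0.03, -0.28, -0.32], "jaw": 0.9}, {"twist": [0, 0, 0], "dp": [-0.02, -0.55, -0.65], "jaw": 0.9}, {"twist": [0, 0, 0], "dp": [0.0, -0.8, -1.0], "jaw": 0.9}, {"twist": [0, 0, 0], "dp": [0.03, -1.02, -1.36], "jaw": 0.9}, {"twist": [0, 0, 0], "dp": [0.05, -1.23, -1.73], "jaw": 0.9}, {"twist": [0, 0, 0], "dp": [0.07, -1.43, -2.1], "jaw": 0.9}, {"twist": [0, 0, 0], "dp": [0.09, -1.6, -2.48], "jaw": 0.9}, {"twist": [0, 0, 0], "dp": [0.1, -1.76, -2.88], "jaw": 0.9}, {"twist": [0, 0, 0], "dp": [0.12, -1.89, -3.28], "jaw": 0.9}, {"twist": [0, 0, 0], "dp": [0.13, -2.01, -3.7], "jaw": 0.9}]}}

```text
time_s: 20.45
tool_pos: [566.9, -128.5, 86.3]
tcp_rot: [0.67, 0.743, -0.0, 0.001]
contact_force: [-3.2, -4.6, 4.6]
finger_gap: 18.4
finger_force: 30.0
```

>>> {"op": "jog_arm", "data": {"motion": [{"twist": [0, 0, 0], "dp": [0.01, -0.1, -0.4], "jaw": 0.9}, {"twist": [0, 0, 0], "dp": [0.02, -0.17, -0.83], "jaw": 0.9}, {"twist": [0, 0, 0], "dp": [0.02, -0.21, -1.16], "jaw": 0.9}, {"twist": [0, 0, 0], "dp": [0.02, -0.24, -1.5], "jaw": 0.9}, {"twist": [0, 0, 0], "dp": [0.03, -0.26, -1.8], "jaw": 0.9}, {"twist": [0, 0, 0], "dp": [0.03, -0.26, -2.1], "jaw": 0.9}, {"twist": [0, 0, 0], "dp": [0.03, -0.25, -2.3], "jaw": 0.9}, {"twist": [0, 0, 0], "dp": [0.03, -0.25, -2.4], "jaw": 0.9}, {"twist": [0, 0, 0], "dp": [0.03, -0.25, -2.4], "jaw": 0.9}, {"twist": [0, 0, 0], "dp": [0.03, -0.25, -2.4], "jaw": 0.9}]}}

```text
time_s: 21.28
tool_pos: [567.1, -130.9, 61.8]
tcp_rot: [0.67, 0.743, -0.0, 0.0]
contact_force: [-1.4, -5.5, -2.5]
finger_gap: 18.4
finger_force: 30.0
```

>>> {"op": "jog_arm", "data": {"motion": [{"twist": [0, 0, 0], "dp": [0, 0, -0.1], "jaw": 0.9}, {"twist": [0, 0, 0], "dp": [0, 0, -0.2], "jaw": 0.9}, {"twist": [0, 0, 0], "dp": [0, 0, -0.25], "jaw": 0.9}, {"twist": [0, 0, 0], "dp": [0, 0, -0.25], "jaw": 0.9}, {"twist": [0, 0, 0], "dp": [0, 0, -0.25], "jaw": 0.9}, {"twist": [0, 0, 0], "dp": [0, 0, -0.25], "jaw": 0.9}, {"twist": [0, 0, 0], "dp": [0, 0, -0.25], "jaw": 0.9}, {"twist": [0, 0, 0], "dp": [0, 0, -0.25], "jaw": 0.9}, {"twist": [0, 0, 0], "dp": [0, 0, -0.25], "jaw": 0.9}, {"twist": [0, 0, 0], "dp": [0, 0, -0.25], "jaw": 0.9}]}}

```text
time_s: 22.12
tool_pos: [567.2, -130.8, 59.9]
tcp_rot: [0.67, 0.743, -0.0, 0.0]
contact_force: [-4.1, -3.7, 5.4]
finger_gap: 18.1
finger_force: 30.0
```

>>> {"op": "jog_arm", "data": {"motion": [{"twist": [0, 0, 0], "dp": [0, 0, -0.1], "jaw": 0.9}, {"twist": [0, 0, 0], "dp": [0, 0, -0.2], "jaw": 0.9}, {"twist": [0, 0, 0], "dp": [0, 0, -0.2], "jaw": 0.9}, {"twist": [0, 0, 0], "dp": [0, 0, -0.2], "jaw": 0.9}, {"twist": [0, 0, 0], "dp": [0, 0, -0.2], "jaw": 0.9}, {"twist": [0, 0, 0], "dp": [0, 0, -0.2], "jaw": 0.9}, {"twist": [0, 0, 0], "dp": [0, 0, -0.1], "jaw": 0.9}, {"twist": [0, 0, 0], "dp": [0, 0, 0.1], "jaw": 0.8}, {"twist": [0, 0, 0], "dp": [0, 0, 0.2], "jaw": 0.5}, {"twist": [0, 0, 0], "dp": [0, 0, 0.2], "jaw": 0.4}]}}

```text
time_s: 22.95
tool_pos: [567.6, -130.3, 61.5]
tcp_rot: [0.67, 0.743, 0.0, 0.001]
contact_force: [-0.2, -0.5, 0.5]
finger_gap: 29.0
finger_force: 0.0
```

>>> {"op": "jog_arm", "data": {"motion": [{"twist": [0, 0, 0], "dp": [0, 0, 1], "jaw": 0.4}, {"twist": [0, 0, 0], "dp": [0, 0, 4], "jaw": 0.4}, {"twist": [0, 0, 0], "dp": [0, 0, 8], "jaw": 0.4}, {"twist": [0, 0, 0], "dp": [0, 0, 12], "jaw": 0.4}, {"twist": [0, 0, 0], "dp": [0, 3, 15], "jaw": 0.4}, {"twist": [0, 0, 0], "dp": [0, 7, 17], "jaw": 0.4}, {"twist": [0, 0, 0], "dp": [-0.5, 11, 18], "jaw": 0.4}, {"twist": [0, 0, 0], "dp": [-1, 15, 18], "jaw": 0.4}, {"twist": [0, 0, 0], "dp": [-1.5, 19, 18], "jaw": 0.4}, {"twist": [0, 0, 0], "dp": [-2, 22, 18], "jaw": 0.4}]}}

```text
time_s: 23.78
tool_pos: [546.5, 92.7, 242.1]
tcp_rot: [0.669, 0.743, 0.001, 0.0]
contact_force: [-0.1, 0.8, -0.0]
finger_gap: 56.7
finger_force: 0.0
```

```bash
python3 - <<'E'
from m import *
c=bot.get_calibration('wrist');s=bot.observe();I,D=bot.get_image('wrist');print(s['tool_pos'],s['time_s'])
t=np.radians(5.9);R=np.array([[np.cos(t),-np.sin(t)],[np.sin(t),np.cos(t)]]);o=np.array([549.6,42.2])
W=cloud(c,D);Z=W[...,2];near=np.hypot(W[...,0]-542,W[...,1]-112)<75
m=(abs(Z-84)<5)&near;r,P=rect(c,m,84);f=(P-o)@R;print('boss',r,f.min(0),f.max(0))
S,Ds=bot.get_image('side');cs=bot.get_calibration('side');H=cv2.cvtColor(S,cv2.COLOR_BGR2HSV)
Ws=cloud(cs,Ds);m=((H[...,0]<6)|(H[...,0]>174))&(H[...,1]>170)&(Ds>0);f=np.dstack([(Ws[...,:2]-o)@R,Ws[...,2]])
k=m&(abs(f[...,0])<20)&(f[...,1]<-100)&(f[...,1]>-240)&(f[...,2]>40);q=f[k];print('handle',k.sum(),np.percentile(q,[2,50,98],axis=0).round(1) if k.sum() else '')
if k.sum()>5:print('slope dz/dy',np.polyfit(q[:,1],q[:,2],1))
S=cv2.resize(S[180:345,270:400],None,fx=3,fy=3);cv2.imwrite('pics/w5.png',np.hstack([cv2.resize(I,(400,300)),cv2.resize(S,(300,300))]))
E
```

```text
[546.45214409  92.68294641 242.09966224] 23.7833
boss ((542.4740600585938, 110.7548828125), (43.438812255859375, 38.50656509399414), 5.985126495361328) [-21.73457195  49.63993691] [21.65331224 88.20845429]
handle 0
```

View pics/w5.png

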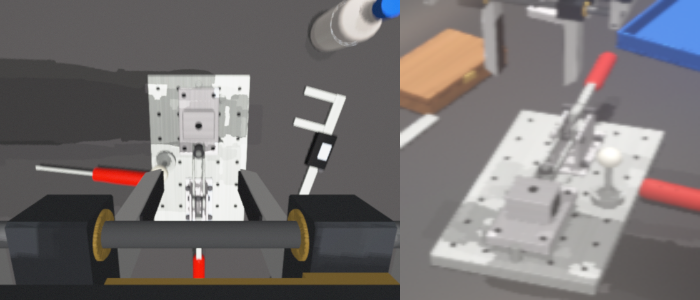

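The left panel shows the clamp arm lying forward with its spindle on the flange at (199,152). The right panel shows the red handle low at (600,72), with the ball and block undisturbed. Next I check the handle angle numerically.

```bash
python3 - <<'E'
from m import *
t=np.radians(5.9);R=np.array([[np.cos(t),-np.sin(t)],[np.sin(t),np.cos(t)]]);o=np.array([549.6,42.2])
S,Ds=bot.get_image('side');cs=bot.get_calibration('side');H=cv2.cvtColor(S,cv2.COLOR_BGR2HSV)
m=((H[...,0]<8)|(H[...,0]>172))&(H[...,1]>150);k=np.zeros_like(m);k[195:260,335:380]=1;v,u=np.nonzero(m&k);p=np.c_[u,v]
d=np.array(cv2.fitLine(p.astype(np.float32),cv2.DIST_L2,0,.01,.01)).ravel();print('red',len(p),'centroid',p.mean(0),'angle',np.degrees(np.arctan(d[1]/d[0])),'tip',p[p[:,1].argmin()],p[p[:,1].argmax()],'depth pts z',cloud(cs,Ds)[v,u][:,2].mean())
for q in(.9,1.0,1.1,1.15):
    a=1.15-q;P=[proj(cs,[*(R@[0,-88-r*np.cos(a)]+o),82+r*np.sin(a)]) for r in(43,82,121)];e=P[2]-P[0];print(q,P[1].round(1),P[2].round(1),P[0].round(1),np.degrees(np.arctan(e[1]/e[0])).round(1))
E
```

```text
red 64 centroid [357.5625   216.265625] angle -65.598434 tip [359 210] [356 224] depth pts z 89.82639241715614
0.9 [357.1 213.1] [361.2 201.2] [352.9 225.4] -71.1
1.0 [357.2 215.3] [361.3 204.5] [353.  226.5] -69.3
1.1 [357.2 217.8] [361.3 208.1] [353.  227.8] -67.1
1.15 [357.2 219.1] [361.2 210. ] [353.  228.5] -65.9
```

>>> {"op": "jog_arm", "data": {"motion": [{"twist": [0, 0, 0], "dp": [-0.9, 3.8, 0], "jaw": 0.5}, {"twist": [0, 0, 0], "dp": [-1.8, 7.6, 0], "jaw": 0.5}, {"twist": [0, 0, -4], "dp": [-2.7, 11.4, 0], "jaw": 0.5}, {"twist": [0, 0, -8], "dp": [-3.6, 15.2, 0], "jaw": 0.5}, {"twist": [0, 0, -12], "dp": [-4.6, 19, -1], "jaw": 0.5}, {"twist": [0, 0, -12], "dp": [-5.6, 22.8, -3], "jaw": 0.5}, {"twist": [0, 0, -12], "dp": [-6.4, 26, -5], "jaw": 0.5}, {"twist": [0, 0, -12], "dp": [-6.8, 27.7, -7], "jaw": 0.5}, {"twist": [0, 0, -12], "dp": [-6.8, 27.7, -9], "jaw": 0.5}, {"twist": [0, 0, -12], "dp": [-6.8, 27.7, -9], "jaw": 0.5}], "newtons": 20}}

```text
time_s: 24.77
tool_pos: [478.1, 365.9, 147.1]
tcp_rot: [0.743, 0.669, -0.003, -0.0]
contact_force: [0.1, -0.9, -1.1]
finger_gap: 46.9
finger_force: 0.0
```

>>> {"op": "jog_arm", "data": {"motion": [{"twist": [0, 0, 0], "dp": [0.1, 0.3, -1.5], "jaw": 0.5}, {"twist": [0, 0, 0], "dp": [0.1, 0.3, -3], "jaw": 0.5}, {"twist": [0, 0, 0], "dp": [0.1, 0.3, -4.5], "jaw": 0.5}, {"twist": [0, 0, 0], "dp": [0.1, 0.3, -5.2], "jaw": 0.5}, {"twist": [0, 0, 0], "dp": [0.1, 0.3, -5.2], "jaw": 0.5}, {"twist": [0, 0, 0], "dp": [0.1, 0.3, -5.2], "jaw": 0.5}, {"twist": [0, 0, 0], "dp": [0.1, 0.3, -5.2], "jaw": 0.5}, {"twist": [0, 0, 0], "dp": [0.1, 0.3, -5.2], "jaw": 0.5}, {"twist": [0, 0, 0], "dp": [0.1, 0.3, -5.2], "jaw": 0.5}, {"twist": [0, 0, 0], "dp": [0.1, 0.3, -5.2], "jaw": 0.5}]}}

```text
time_s: 25.6
tool_pos: [480.3, 369.8, 99.4]
tcp_rot: [0.744, 0.669, 0.0, 0.0]
contact_force: [-0.8, 0.1, -0.5]
finger_gap: 47.3
finger_force: 0.0
```

>>> {"op": "jog_arm", "data": {"motion": [{"twist": [0, 0, 0], "dp": [-0.1, 0, -0.3], "jaw": 0.5}, {"twist": [0, 0, 0], "dp": [-0.1, 0, -0.55], "jaw": 0.9}, {"twist": [0, 0, 0], "dp": [-0.1, 0, -0.55], "jaw": 0.9}, {"twist": [0, 0, 0], "dp": [-0.1, 0, -0.55], "jaw": 0.9}, {"twist": [0, 0, 0], "dp": [-0.1, 0, -0.55], "jaw": 0.9}, {"twist": [0, 0, 0], "dp": [-0.1, 0, -0.55], "jaw": 0.9}, {"twist": [0, 0, -7], "dp": [-0.1, 0, -0.55], "jaw": 0.9}, {"twist": [0, 0, -14], "dp": [-0.1, 0, -0.55], "jaw": 0.9}, {"twist": [0, 0, -21], "dp": [-0.1, 0, -0.55], "jaw": 0.9}, {"twist": [0, 0, -28], "dp": [-0.1, 0, -0.55], "jaw": 0.9}]}}

```text
time_s: 26.43
tool_pos: [478.3, 369.8, 93.4]
tcp_rot: [0.885, 0.466, -0.001, -0.0]
contact_force: [-6.3, -1.3, 3.8]
finger_gap: 13.9
finger_force: 19.9
```

>>> {"op": "jog_arm", "data": {"motion": [{"twist": [0, 0, -7], "dp": [0, 0, 0], "jaw": 0.9}, {"twist": [0, 0, -14], "dp": [0, 0, 0], "jaw": 0.9}, {"twist": [0, 0, -21], "dp": [0, 0, 0], "jaw": 0.9}, {"twist": [0, 0, -28], "dp": [0, 0, 0], "jaw": 0.9}, {"twist": [0, 0, -35], "dp": [0, 0, 0], "jaw": 0.9}, {"twist": [0, 0, -42], "dp": [0, 0, 0], "jaw": 0.9}, {"twist": [0, 0, -49], "dp": [0, 0, 0], "jaw": 0.9}, {"twist": [0, 0, -56], "dp": [0, 0, 0], "jaw": 0.9}, {"twist": [0, 0, -62], "dp": [0, 0, 0], "jaw": 0.9}, {"twist": [0, 0, -62], "dp": [0, 0, 0], "jaw": 0.9}]}}

```text
time_s: 27.27
tool_pos: [478.3, 370.2, 93.4]
tcp_rot: [0.998, -0.056, -0.001, -0.0]
contact_force: [-6.2, 1.8, 1.8]
finger_gap: 14.1
finger_force: 20.0
```

>>> {"op": "jog_arm", "data": {"motion": [{"twist": [0, 0, 0], "dp": [0, 0, 0], "jaw": 0.9}, {"twist": [0, 0, 0], "dp": [0, 0, 0], "jaw": 0.8}, {"twist": [0, 0, 0], "dp": [0, 0, 0], "jaw": 0.6}, {"twist": [0, 0, 0], "dp": [0, 0, 0], "jaw": 0.5}, {"twist": [0, 0, 0], "dp": [0, 0, 0], "jaw": 0.5}, {"twist": [0, 0, 0], "dp": [0, 0, 1], "jaw": 0.5}, {"twist": [0, 0, 0], "dp": [0, 0, 4], "jaw": 0.5}, {"twist": [0, 0, 0], "dp": [0, 0, 8], "jaw": 0.5}, {"twist": [0, 0, 0], "dp": [-0.5, -3, 11], "jaw": 0.5}, {"twist": [0, 0, 0], "dp": [-2, -6.5, 13], "jaw": 0.5}]}}

```text
time_s: 28.1
tool_pos: [460.8, 307.0, 225.7]
tcp_rot: [0.999, -0.052, 0.002, -0.001]
contact_force: [-0.0, -1.7, 1.4]
finger_gap: 47.0
finger_force: 0.0
```

>>> {"op": "jog_arm", "data": {"motion": [{"twist": [0, 0, 0], "dp": [-1.3, -3.8, 0], "jaw": 0.5}, {"twist": [0, 0, 0], "dp": [-2.6, -7.6, 0], "jaw": 0.5}, {"twist": [0, 0, 0], "dp": [-3.9, -11.4, 0], "jaw": 0.5}, {"twist": [0, 0, 0], "dp": [-5.2, -15, 0], "jaw": 0.5}, {"twist": [0, 0, 0], "dp": [-6, -17.5, 0], "jaw": 0.5}, {"twist": [0, 0, 0], "dp": [-6, -18, 0], "jaw": 0.5}, {"twist": [0, 0, 0], "dp": [-6, -18, 0], "jaw": 0.5}, {"twist": [0, 0, 0], "dp": [-6, -18, 0], "jaw": 0.5}, {"twist": [0, 0, 0], "dp": [-6, -18, 0], "jaw": 0.5}, {"twist": [0, 0, 0], "dp": [-6, -18, 0], "jaw": 0.5}]}}

```text
time_s: 28.93
tool_pos: [400.1, 127.5, 222.2]
tcp_rot: [0.999, -0.052, -0.0, 0.0]
contact_force: [0.1, 0.4, 1.0]
finger_gap: 47.1
finger_force: 0.0
```

```bash
python3 - <<'E'
from m import *
I,D=bot.get_image('top');c=bot.get_calibration('top');s=bot.observe();print(s['tool_pos'],s['time_s'],s['contact_force'])
H=cv2.cvtColor(I,cv2.COLOR_BGR2HSV);W=cloud(c,D);m=((H[...,0]<6)|(H[...,0]>174))&(H[...,1]>170)&(abs(W[...,2]-117)<8)
try:print('bar',rect(c,m,117,(110,255,200,355))[0])
except Exception as e:print(e)
cv2.imwrite('pics/t6.png',cv2.resize(I[210:360,100:500],(800,300)))
E
```

```text
[400.04244795 127.40902236 222.0776339 ] 28.9833 [-0.38550424  0.32790771  0.41709181]
bar ((478.64190673828125, 370.0967712402344), (16.76673698425293, 55.07169723510742), 82.84584045410156)
```

View pics/t6.png

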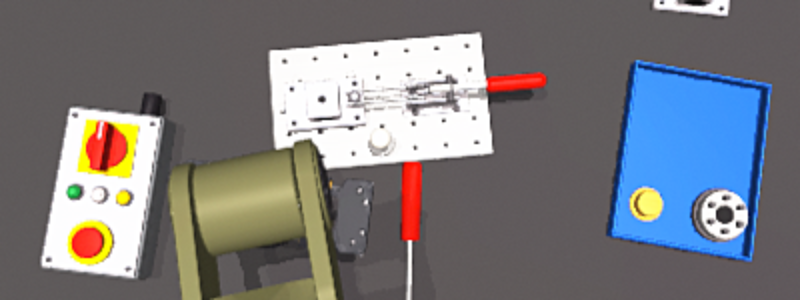

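The top view shows the isolator bar back along the console at (105,145), at its starting angle (82.85° against 82.7°). The block is clamped home at (322,97) with the handle level at (517,83). The ball, driver, hub and bush are where they were, and the arm is clear.

```bash
python3 -c "
from rig import bot
print(bot.hand_in())"
```

```text
the job is handed in; nothing more can be done
None
```

I handed the job in at about 29 s: the block is on the rests against all three pins and clamped, the drives are back on, and the e-stop was left alone. The hand-in returned no verdict, and I checked the clamp lock only by handle angle and camera view, not by spindle force.

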